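# Roll the flatted shaft flat-up in its V-blocks and close the keeper

## Robot

A 7-joint arm with a two-finger parallel gripper is mounted at the origin on the work surface; the furniture and walls round the work are solid. World frame = base frame: x ahead of the robot, y to its left, z up, the work surface at z = 0. Lengths are in m, angles in rad, forces in N, time in s.
With the tool pointing down it reaches from about 0.35 to 0.9 m from the base axis. Payload 8.1 kg.
Tool frame: the origin (TCP) lies midway between the tips of the shut fingers; the grasp point (between the pads) lies arm.grasp_offset behind it (arm.grasp_offset is the distance from the TCP to the grasp point, in m); z points along the fingers, y is the line along which they close (so a half turn about z gives the same grasp; the last joint's range is limited). The gripper opens to 92 mm and grips with 3 to 60 N. Pads are 19 mm wide; open, the fingers measure 130 mm over their backs; the gripper's body (75 mm by 190 mm) begins 47 mm behind the grasp point.
Start: joints at [-1.239, 0.434, 0.025, 1.573, -0.012, 1.134, -0.075], TCP at [0.263, 0.567, 0.227] pointing down, gripper open.
Joint ranges: [-2.62, 2.62], [-0.44, 2.09], [-1.27, 1.32], [0.08, 2.57], [-1.32, 4.46], [0.12, 2], [-2.74, 2.74]. Speed limits (rad/s): [2.22, 2.22, 3.01, 3.01, 3.14, 3.14, 3.14].

## Interface

Orientations are given as a rotation vector (axis times angle).
In Python, from cell import observe, imaging, arm gives the robot as it stands.
- The arm moves only by the tool apply_moves, never from a script. Its argument "commands" is a list of rows, each a list of 5 numbers: the opening in per cent of the stroke, from 0 (shut) to 100 (fully open), then the shift along the world's x, y, z in units of 0.06 m (1.0 is 0.06 m), then the turn about the world's z in units of 0.5 rad (1.0 is 0.5 rad). A call has 1 to 12 rows; each row shifts and turns the commanded pose from where the row before left it; what a row does not reach is not made up. A row lasts 1/8 s, in which the tool goes at most 62.5 mm and 10.7 degrees, less where a joint would pass 70% of its speed; a pose out of reach is approached as far as the arm can. A call with a number of a shift or a turn outside -1 to 1 is refused whole. A call with a gripper value outside its range is refused whole. The fingers move at their own pace and stop on an object; "newtons" is the grip in N (left out, the last holds). Time passes only in rows, so rows that do not move let the fingers close. It gives the time, the measured TCP pose, the force, the opening and the grip force at its end, in the units of the state.
- observe(): the state, without advancing time (a new reading comes with each control period).
- imaging.get_image(name): name is "scene" or "top" or "wrist"; returns (picture, depth): 384x512x3 uint8, red, green, blue; 384x512 float32, m along the optical axis (not along the pixel's ray), 0 where there is no reading.
- imaging.camera_params(name): a dict with "camera_matrix" (3x3 intrinsics, pixels), "origin" and "rotation" of the camera in the world; the wrist camera has in their place "tool_from_camera" (4x4, takes a point from camera to tool coordinates, whose origin is the TCP and whose axes are the flange's). Camera axes: x right, y up, looking along -z (the intrinsics and any distortion apply to the point x, -y, -z); pixel columns grow to the right and rows downward; lengths in m; the calibration is good to about 2 mm. The wrist camera is an equidistant fisheye: a pixel r from the principal point sees the ray r / f radians off the axis. A picture is of the moment at which its call begins: read the wrist's pose just before it. camera_params takes no time and is no camera call.
- arm.sign_off(): hands the job in; it is judged then, once.
The state is a dict: "clock": time; "joints": joint angles; "dq": joint speeds; "joint_efforts": joint torques, N m; "position": TCP position; "ee_rot": TCP orientation; "force": force on the tool from outside, world axes, zero at the start; "ft_torque": the same for the moment, N m; "width": opening from 0.0 (shut) to 1.0 (fully open); "gripper_force": force on a finger pad.
Only numpy, scipy, OpenCV 4.12 (cv2) and the standard library are available. Lean on these libraries where they do the work, as an engineer would, in place of code of your own. Each camera call takes 0.05 s, during which the arm holds its last target. There are 200 camera calls.

## Task

The dark round shaft lies in the blue V-block fixture with its milled flat turned to one side. Without lifting it out of the Vs, roll it about its own axis until the bright flat faces straight up and let go of it while the keeper is still open; then swing the hinged keeper (steel bar with the red T grip) fully down over the flat and leave it closed. Leave the tape measure, the round wax tin and the redwood offcut where they are.

Things in the scene. Friction and masses are not known exactly. Their poses are not given: they have to be found in the camera images.
- fixture: fixed blue V-block fixture on a steel base plate, 130 x 92 x 12 mm. Origin on the bench under the middle of the seat, which runs along its y axis; the seated shaft's axis lies at x = 0, z = 75 mm. Two cheeks with 90 degree Vs, at y = 26 to 44 and -26 to -44 mm, 87 mm wide in x, 74 mm high. The keeper's hinge stands on the far (+x) side
- shaft_center (a point): centre of the loose shaft: dark round bar, diameter 38, 200 mm long, 0.6 to 0.9 kg, y along its axis, z square out of the bright flat (14 mm from the axis, 25 mm wide, middle 44 mm of the length). At the start z leans 0.45 to 1.3 rad towards the robot (the fixture's -x). 50 mm or more of round end is clear of the cheeks each side, bench free below. It stays at any angle. Yellow marks on the ends show the flat's side
- keeper (a joint): keeper angle, rad: 0 = closed (level, 1 mm over an upward flat; it cannot close over the round side); grows as it opens upwards about the fixture's +y axis; 1.57 = upright. Starts at 1.1 to 1.55, stays where it is left (friction; about 1 N at the grip moves it)
- keeper_hinge (a point): point on the keeper's hinge axis, at x = 53 mm, y = 0, z = 94 mm in the fixture's frame; the hinge axis is parallel to the shaft
- keeper_grip (a point): middle of the keeper's red T grip: round bar of diameter 14 mm, 56 mm long, parallel to the hinge, 106 mm from it, joined to it by a bar 24 mm wide, 8 mm thick. Closed, the grip lies on the robot's side of the fixture 94 mm above the bench, free below
- tape_measure_center (a point): bystander: yellow tape measure, 37 x 84 x 68 mm, stands on the bench; point at its centre, half-way up
- wax_tin_center (a point): bystander: flat round cream-coloured wax tin, diameter 72 mm, 28 mm high; point at its centre, half-way up
- redwood_block_center (a point): bystander: reddish-brown hardwood offcut lying behind the fixture, 55 x 150 x 30 mm; point at its centre, half-way up
Not all that is in view belongs to the job. Of the things shaped like the fixture, the blue one is meant.

How it is judged:
By the outcome, as a careful person would: the job done as asked, in the order asked, and still so for the second after the job is handed in, with the robot touching nothing.
It also fails if it takes over 64 s, if anything falls off the work surface, if the arm or the gripper's body presses on something with over 40 N, if the wrist force passes 120 N, or if a joint passes its speed limit or range.

## Working session

There is one attempt and no reset: what is moved stays moved. The work goes in short steps, Python scripts to look and compute and a tool call to move; the robot and the scene stay as the last step left them, time stands still between calls to the robot, and variables do not carry over. Pictures are saved under pics/ and viewed, at most 10 in all, crops included, and the job is handed in when it is done.

Besides the shell and the picture viewer there is one more tool, called by a JSON object that holds its "op" and its "data", one argument or row to a line. apply_moves: Moves the arm, as the interface text tells. Its arguments: {"type":"object","properties":{"commands":{"type":"array"},"newtons":{"type":"number"}},"required":["commands"]}

```bash
ls; mkdir -p pics; python3 - <<'E'
from cell import observe, imaging, arm
import cv2,numpy as np
s=observe();print(s, arm.grasp_offset)
for n in("scene","top"):
    p,d=imaging.get_image(n);cv2.imwrite(f"pics/{n}0.png",p[:,:,::-1]);np.savez(f"{n}0.npz",p=p,d=d)
    print(n,imaging.camera_params(n))
print(imaging.camera_params("wrist"))
E
```

```text
pics
{'clock': 0.0, 'joints': array([-1.23860756,  0.43521529,  0.02497596,  1.57410566, -0.01159619,
        1.13400721, -0.07508271]), 'dq': array([-0.00049882,  0.00015878, -0.00014712, -0.00113151,  0.00097938,
       -0.00121393,  0.00195925]), 'joint_efforts': array([ 3.01713726e-05, -6.67847013e+01,  9.84614566e-01, -3.14449596e+01,
       -6.06654561e-02,  4.26384062e-02,  1.62957213e-04]), 'position': array([0.26309803, 0.56635165, 0.22594649]), 'ee_rot': array([-6.77637560e-01, -3.06743730e+00,  2.47915056e-03]), 'force': array([-0.12316075, -1.01554551, -1.18890634]), 'ft_torque': array([-0.03916044,  0.00342803, -0.10451171]), 'gripper_force': 0.0, 'width': 0.9949434781614204} 0.0188
scene {'camera_matrix': array([[382.33738499,   0.        , 256.91054465],
       [  0.        , 382.33738499, 190.18130465],
       [  0.        ,   0.        ,   1.        ]]), 'origin': array([ 0.19310867, -0.51167991,  0.82709852]), 'rotation': array([ 0.71467979, -0.1919542 , -0.51817323])}
top {'camera_matrix': array([[398.39284022,   0.        , 257.42918634],
       [  0.        , 398.39284022, 194.21968997],
       [  0.        ,   0.        ,   1.        ]]), 'origin': array([0.37518258, 0.03431762, 0.92736055]), 'rotation': array([ 0.16166529, -0.14242255, -1.53895873])}
{'camera_matrix': array([[297.31863964,   0.        , 253.26550818],
       [  0.        , 297.31863964, 191.27643502],
       [  0.        ,   0.        ,   1.        ]]), 'tool_from_camera': array([[ 2.97789433e-04,  9.63249566e-01,  2.68607864e-01,
         7.08205955e-02],
       [ 9.99999142e-01,  5.58316772e-05, -1.30885601e-03,
         1.43408540e-03],
       [-1.27575181e-03,  2.68608023e-01, -9.63248723e-01,
        -1.58186251e-01],
       [ 0.00000000e+00,  0.00000000e+00,  0.00000000e+00,
         1.00000000e+00]])}
```

View pics/scene0.png

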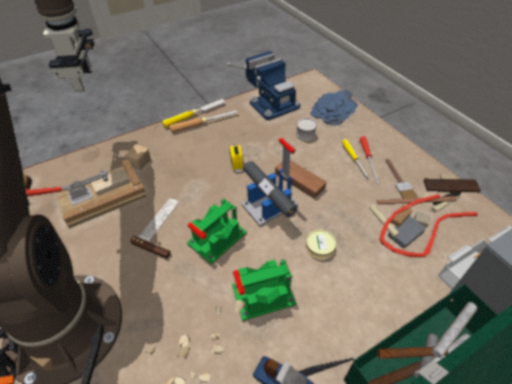

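View pics/top0.png

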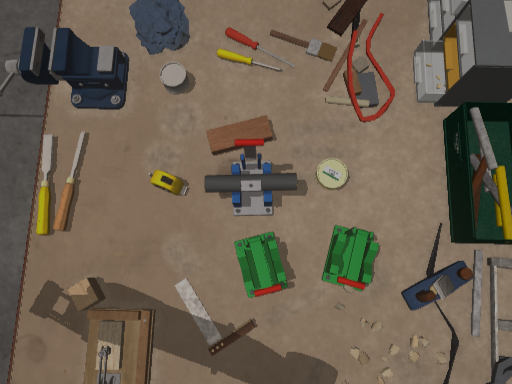

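The top picture shows the shaft at about (251,183), the open keeper's red grip at (249,142), the redwood at (240,133), the tin at (332,173) and the tape at (168,182). The two green fixtures are decoys.

```bash
cat >h.py <<'E'
import numpy as np,cv2
from scipy.spatial.transform import Rotation as R
from cell import observe, imaging, arm
def cloud(n,save=None):
    p,d=imaging.get_image(n);c=imaging.camera_params(n);K=c["camera_matrix"]
    if save: cv2.imwrite(save,p[:,:,::-1])
    v,u=np.mgrid[:384,:512]
    P=np.stack([(u-K[0,2])/K[0,0]*d,-(v-K[1,2])/K[1,1]*d,-d],-1)
    r=np.array(c["rotation"]); 
    return p,d,P@R.from_rotvec(r).as_matrix().T+c["origin"]
E
python3 - <<'E'
from h import *
for n,box in (("top",(190,120,310,225)),("scene",(225,130,320,235))):
    p,d,W=cloud(n); x0,y0,x1,y1=box
    m=np.zeros(d.shape,bool);m[y0:y1,x0:x1]=1; m&=d>0
    hsv=cv2.cvtColor(p,cv2.COLOR_RGB2HSV);H,S,V=[hsv[...,i].astype(int) for i in range(3)]
    red=m&((H<5)|(H>175))&(S>190)&(V>120)
    blue=m&(H>100)&(H<125)&(S>140)
    z=W[...,2]
    sh=m&(S<90)&(V<110)&(z>.06)&(z<.11)
    for k,q in(("red",red),("blue",blue),("shaft",sh)):
        A=W[q];print(n,k,len(A),np.median(A,0).round(4),np.percentile(A,3,axis=0).round(3),np.percentile(A,97,axis=0).round(3))
        if k=="shaft":
            c=cv2.fitLine(A[:,:2].astype(np.float32),cv2.DIST_HUBER,0,.01,.01).ravel();print("line",c,np.sort((A[:,:2]-c[2:])@c[:2])[[0,5,20,-20,-5,-1]])
        if k=="red":
            r=cv2.minAreaRect(A[:,:2].astype(np.float32));print(r)
s=observe();print(R.from_rotvec(s["ee_rot"]).as_matrix().round(3))
p,d,W=cloud("top");cv2.imwrite("pics/c1.png",cv2.resize(np.hstack([p[120:230,190:310]]),None,fx=5,fy=5,interpolation=2)[:,:,::-1])
E
```

```text
top red 159 [0.6179 0.0621 0.2056] [0.613 0.039 0.203] [0.625 0.089 0.208]
((0.6192437410354614, 0.06405086815357208), (0.011522556655108929, 0.05323980003595352), 1.8908636569976807)
top blue 324 [0.5498 0.0822 0.0727] [0.527 0.019 0.067] [0.62  0.103 0.099]
top shaft 1492 [0.5669 0.0651 0.0903] [ 0.546 -0.031  0.073] [0.616 0.157 0.096]
line [ 0.06278764 -0.9980269   0.5663712   0.06509247] [-0.0981461  -0.09745805 -0.09538388  0.09870236  0.10079059  0.10149634]
scene red 64 [0.6149 0.0581 0.2042] [0.611 0.037 0.201] [0.62  0.084 0.207]
((0.6149802207946777, 0.059870924800634384), (0.050416361540555954, 0.010275428183376789), 89.52094268798828)
scene blue 487 [0.5439 0.0415 0.0563] [0.523 0.014 0.02 ] [0.619 0.096 0.074]
scene shaft 841 [0.562  0.0335 0.0882] [ 0.544 -0.038  0.065] [0.616 0.153 0.097]
line [ 0.05617124 -0.99842113  0.5622663   0.02306269] [-0.22774483 -0.13791421 -0.13081477  0.06127417  0.06192015  0.06293958]
[[-0.907  0.421 -0.   ]
 [ 0.421  0.907 -0.001]
 [-0.    -0.001 -1.   ]]
```

View pics/c1.png

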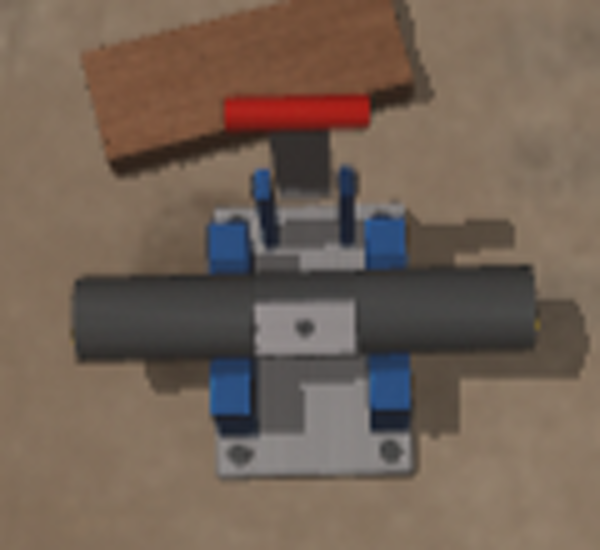

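The crop shows the flat at crop pixels (255-355, 300-355), leaning to the robot side. The keeper is nearly upright with its red grip at (297,112). Measured against the given sizes, the shaft is 199 mm long with its top near 94 mm, and the grip is about 200 mm high, so the measurements fit. I'll move above the shaft's +y end with the fingers shut.

{"op": "apply_moves", "data": {
  "commands": [
    [0,0.5,-0.7,0,-0.215],
    [0,0.5,-0.7,0,-0.215],
    [0,0.5,-0.7,0,-0.215],
    [0,0.5,-0.7,0,-0.215],
    [0,0.5,-0.7,0,-0.215],
    [0,0.5,-0.7,0,-0.215],
    [0,0.5,-0.7,0,-0.215],
    [0,0.5,-0.7,0,-0.215],
    [0,0.5,-0.7,0,-0.215],
    [0,0.5,-0.7,0,-0.215],
    [0,0,0,0,0],
    [0,0,0,0,0]
  ],
  "newtons": 30
}}

```text
clock: 1.75
position: [0.563, 0.1473, 0.2265]
ee_rot: [-2.152, -2.288, 0.0]
force: [-0.4, -0.4, 0.6]
width: 0.007
gripper_force: 0.0
```

```bash
cat >>h.py <<'E'
a=np.array([-.063,.998,0]);ex=np.array([.998,.063,0]);C=np.array([.5665,.064,.075])
def flat():
    "lean of flat (rad, + = towards robot) from depth points near shaft middle"
    for n in("top","scene"):
        p,d,W=cloud(n);L=W-C;y=L@a;x=L@ex;z=L[...,2]
        m=(d>0)&(abs(y)<.017)&(np.hypot(x,z)<.021)&(np.hypot(x,z)>.009)
        br=p.mean(-1)
        b=m&(br>110)
        A=np.c_[x[b],z[b]];c=A.mean(0);w,v=np.linalg.eigh(np.cov((A-c).T));nn=v[:,0]*np.sign(v[1,0])
        print(n,b.sum(),"ctr",c.round(4),"lean by normal",np.arctan2(-nn[0],nn[1]).round(3),"by ctr",np.arctan2(-c[0],c[1]).round(3),"ends",x[b].min().round(4),x[b].max().round(4),"spread",w)
        r=(d>0)&(abs(y)>.055)&(abs(y)<.095)&(z>.008)&(z<.03)&(abs(x)<.03)
        if n=="top":
            # circle fit of round part
            X=x[r];Z=z[r];M=np.c_[X,Z,np.ones(len(X))];q=np.linalg.lstsq(M,X*X+Z*Z,rcond=None)[0];print("circle x,z",q[:2]/2,np.sqrt(q[2]+(q[:2]**2).sum()/4),"top z",np.percentile(z[r],98)+.075)
E
python3 - <<'E'
from h import *
flat()
s=observe();print(s["clock"],s["position"],R.from_rotvec(s["ee_rot"]).as_matrix()[:,1],s["force"],s["joints"].round(2))
E
```

```text
top 140 ctr [-0.0069  0.0105] lean by normal 0.696 by ctr 0.578 ends -0.0159 0.0025 spread [1.87496281e-06 5.35596109e-05]
circle x,z [0.00154093 0.00287573] 0.015956346121179202 top z 0.0951939451398808
scene 93 ctr [-0.0068  0.0104] lean by normal 0.689 by ctr 0.579 ends -0.0174 0.0031 spread [2.01563997e-06 5.28783083e-05]
1.85 [0.56256651 0.14837827 0.22659014] [ 9.97977944e-01  6.35584382e-02 -5.90552971e-04] [0.54355113 0.3493374  0.36158943] [-0.65  0.38  0.41  1.71 -0.17  1.09 -0.12]
```

Both views put the flat's lean at about 0.69 rad towards the robot, which means about 13 mm of roll at the surface. I'll descend just clear of the top of the shaft.

{"op": "apply_moves", "data": {
  "commands": [
    [0,-0.1,0,-0.7,0],
    [0,0,0,-0.7,0],
    [0,0,0,-0.5,0],
    [0,0,0,-0.05,0],
    [0,0,0,0,0]
  ]
}}

```text
clock: 2.48
position: [0.5576, 0.1477, 0.1106]
ee_rot: [2.151, 2.289, 0.001]
force: [0.0, 0.4, -0.0]
width: 0.003
gripper_force: 0.0
```

{"op": "apply_moves", "data": {
  "commands": [
    [0,0,0,-0.1,0],
    [0,0,0,-0.05,0],
    [0,0,0,0,0]
  ]
}}

```text
clock: 2.85
position: [0.5573, 0.1469, 0.1009]
ee_rot: [2.153, 2.288, 0.0]
force: [0.4, -0.2, 0.2]
width: 0.006
gripper_force: 0.0
```

{"op": "apply_moves", "data": {
  "commands": [
    [0,0,0,-0.08,0],
    [0,0,0,0,0]
  ]
}}

```text
clock: 3.1
position: [0.557, 0.1468, 0.0955]
ee_rot: [-2.153, -2.288, 0.001]
force: [-0.6, -0.2, -0.1]
width: 0.002
gripper_force: 0.0
```

{"op": "apply_moves", "data": {
  "commands": [
    [0,0,0,-0.05,0],
    [0,0,0,0,0]
  ]
}}

```text
clock: 3.35
position: [0.5576, 0.1471, 0.0932]
ee_rot: [2.153, 2.288, 0.001]
force: [-0.6, -0.4, 5.8]
width: 0.007
gripper_force: 2.9
```

Contact is at z = 93 mm. Pressing this far out (y = 84) could tip the shaft, so I'll lift and turn the tool 90°, which keeps the body clear of the keeper. Then I'll press near the cheek at y of about 50 mm.

{"op": "apply_moves", "data": {
  "commands": [
    [0,0,0,0.6,0],
    [0,0,0,0.5,0.2],
    [0,0,0,0,0.35],
    [0,0,0,0,0.35],
    [0,0,0,0,0.35],
    [0,0,0,0,0.35],
    [0,0,0,0,0.35],
    [0,0,0,0,0.35],
    [0,0,0,0,0.35],
    [0,0,-0.25,0,0.35],
    [0,0,-0.3,0,0.14],
    [0,0,0,0,0]
  ]
}}

```text
clock: 4.85
position: [0.5574, 0.1121, 0.1589]
ee_rot: [0.089, -3.14, 0.001]
force: [0.9, 1.4, 0.7]
width: 0.004
gripper_force: 0.0
```

```bash
cat >>h.py <<'E'
def st():
    s=observe();t=s["position"]-C;print(s["clock"],"fx x,y,z mm",(1e3*np.array([t@ex,t@a,s["position"][2]])).round(1),"F",s["force"].round(1),"fingeraxis",R.from_rotvec(s["ee_rot"]).as_matrix()[:,1].round(3),s["joints"].round(2))
E
python3 -c "
from h import *
st();flat()"
```

```text
4.85 fx x,y,z mm [ -6.1  48.6 158.9] F [0.9 1.4 0.7] fingeraxis [-0.057  0.998 -0.001] [-0.3   0.41  0.01  1.8  -0.    0.93  1.34]h.py:19: RuntimeWarning: Mean of empty slice.
  A=np.c_[x[b],z[b]];c=A.mean(0);w,v=np.linalg.eigh(np.cov((A-c).T));nn=v[:,0]*np.sign(v[1,0])
  ret = um.true_divide(
  avg = a.mean(axis, **keepdims_kw)
h.py:19: RuntimeWarning: Degrees of freedom <= 0 for slice
  A=np.c_[x[b],z[b]];c=A.mean(0);w,v=np.linalg.eigh(np.cov((A-c).T));nn=v[:,0]*np.sign(v[1,0])
  c *= np.true_divide(1, fact)
  c *= np.true_divide(1, fact)
Traceback (most recent call last):
  File "h.py", line 20, in flat
    print(n,b.sum(),"ctr",c.round(4),"lean by normal",np.arctan2(-nn[0],nn[1]).round(3),"by ctr",np.arctan2(-c[0],c[1]).round(3),"ends",x[b].min().round(4),x[b].max().round(4),"spread",w)
                                                                                                                                        ~~~~~~~~^^
ValueError: zero-size array to reduction operation minimum which has no identity
```

```bash
sed -i 's/        A=np.c_/        if b.sum()<20: continue\n        A=np.c_/' h.py
```

{"op": "apply_moves", "data": {
  "commands": [
    [0,0,0,-0.6,0],
    [0,0,0,-0.38,0],
    [0,0,0,-0.05,0],
    [0,0,0,-0.05,0],
    [0,0,0,0,0]
  ]
}}

```text
clock: 5.52
position: [0.5578, 0.1143, 0.0949]
ee_rot: [-0.094, 3.139, 0.001]
force: [0.2, 0.2, -0.2]
width: 0.006
gripper_force: 0.0
```

{"op": "apply_moves", "data": {
  "commands": [
    [0,0,0,-0.05,0],
    [0,0,0,0,0]
  ]
}}

```text
clock: 5.78
position: [0.5582, 0.1148, 0.0933]
ee_rot: [-0.095, 3.137, 0.002]
force: [-5.4, -0.1, 16.4]
width: 0.003
gripper_force: 8.5
```

{"op": "apply_moves", "data": {
  "commands": [
    [0,0.035,0,0,0],
    [0,0.035,0,0,0],
    [0,0,0,0,0]
  ]
}}

```text
clock: 6.15
position: [0.5601, 0.1158, 0.0933]
ee_rot: [0.096, -3.139, -0.004]
force: [-13.0, 2.9, 23.4]
width: 0.007
gripper_force: 11.7
```

```bash
python3 -c "
from h import *
st();flat()"
```

```text
6.15 fx x,y,z mm [-3.1 52.1 93.3] F [-13.    2.9  23.4] fingeraxis [-0.061  0.998  0.002] [-0.3   0.49  0.    1.85 -0.01  0.8   1.34]
scene 88 ctr [-0.0078  0.0121] lean by normal 0.647 by ctr 0.571 ends -0.0172 0.0021 spread [1.97437675e-06 5.01016626e-05]
```

{"op": "apply_moves", "data": {
  "commands": [
    [0,0.04,0,0,0],
    [0,0.04,0,0,0],
    [0,0,0,0,0]
  ]
}}

```text
clock: 6.62
position: [0.5649, 0.1174, 0.0942]
ee_rot: [0.098, -3.14, -0.006]
force: [-16.7, 6.2, 31.3]
width: 0.005
gripper_force: 15.7
```

```bash
python3 -c "
from h import *
st();flat()"
```

```text
6.625 fx x,y,z mm [ 1.8 53.4 94.2] F [-16.7   6.2  31.3] fingeraxis [-0.063  0.998  0.004] [-0.3   0.5   0.    1.84 -0.01  0.8   1.34]
scene 77 ctr [-0.0078  0.0146] lean by normal 0.492 by ctr 0.492 ends -0.0174 0.0034 spread [2.54596567e-06 4.18268052e-05]
```

It rolls, from 0.69 to about 0.49 rad. I'll lift off, go back and check the seat.

{"op": "apply_moves", "data": {
  "commands": [
    [0,0,0,0.25,0],
    [0,-0.15,-0.05,0,0],
    [0,0,0,0,0]
  ]
}}

```text
clock: 7.1
position: [0.5565, 0.1101, 0.106]
ee_rot: [0.093, -3.14, 0.001]
force: [-0.1, -0.5, -0.5]
width: 0.007
gripper_force: 0.0
```

```bash
python3 -c "
from h import *
st();flat()
p,d,W=cloud('scene','pics/s2.png');L=W-C;y=L@a;z=L[...,2];x=L@ex
for lo in range(-100,100,20):
    m=(d>0)&(y>lo/1e3)&(y<lo/1e3+.02)&(abs(x)<.025)&(z>.005)&(z<.03)
    if m.sum()>20: print(lo,m.sum(),np.percentile(z[m],90).round(4),x[m].min().round(4),x[m].max().round(4))
cv2.imwrite('pics/s2c.png',cv2.resize(p[140:240,215:325],None,fx=6,fy=6,interpolation=2)[:,:,::-1])
"
```

```text
7.1 fx x,y,z mm [ -7.1  46.6 106. ] F [-0.1 -0.5 -0.5] fingeraxis [-0.059  0.998 -0.   ] [-0.29  0.47  0.01  1.85 -0.    0.82  1.34]
scene 96 ctr [-0.0054  0.0113] lean by normal 0.505 by ctr 0.446 ends -0.0154 0.0053 spread [2.57896047e-06 4.91352958e-05]
-100 86 0.0175 -0.0191 0.0112
-80 81 0.0185 -0.0177 0.0169
-60 86 0.0174 -0.0178 0.017
-40 73 0.0177 -0.0188 0.0151
-20 72 0.0166 -0.0187 0.0148
0 71 0.0169 -0.0176 0.0144
20 56 0.0168 -0.0176 0.0123
40 43 0.0176 -0.0176 0.0113
60 22 0.014 -0.0174 -0.0083
80 29 0.0161 -0.015 -0.0006
```

View pics/s2c.png

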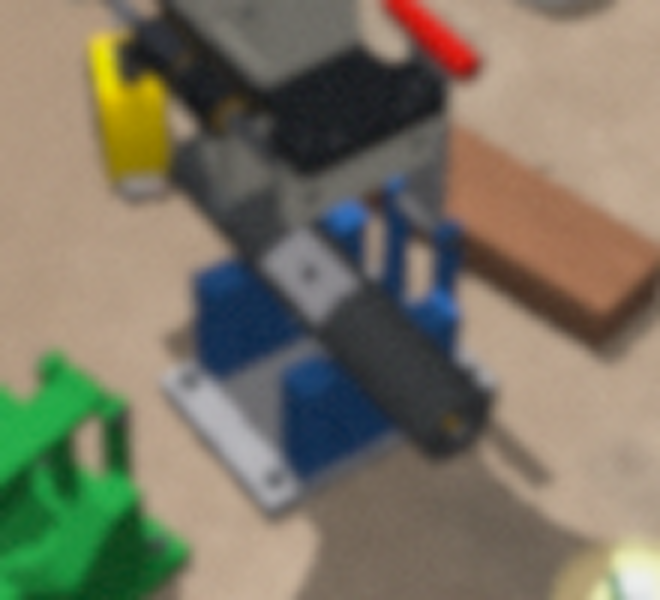

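Off the shaft, it is seated again. The picture shows the flat at crop (310,270) now leaning less. While I pressed it seemed to tip slightly, so I'll press further in, over the cheek, and more lightly.

{"op": "apply_moves", "data": {
  "commands": [
    [0,0,-0.1,-0.1,0],
    [0,0,0,-0.07,0],
    [0,0,0,-0.03,0],
    [0,0,0,0,0]
  ]
}}

```text
clock: 7.75
position: [0.5571, 0.1043, 0.0941]
ee_rot: [0.094, -3.14, 0.001]
force: [-1.3, -1.7, 3.5]
width: 0.004
gripper_force: 1.4
```

{"op": "apply_moves", "data": {
  "commands": [
    [0,0,0,-0.03,0],
    [0,0,0,0,0]
  ]
}}

```text
clock: 8.0
position: [0.5573, 0.1045, 0.0935]
ee_rot: [-0.094, 3.14, -0.0]
force: [-6.2, -4.1, 14.6]
width: 0.001
gripper_force: 8.0
```

{"op": "apply_moves", "data": {
  "commands": [
    [0,0.04,0,0,0],
    [0,0.04,0,0,0],
    [0,0.04,0,0,0],
    [0,0,0,0,0]
  ]
}}

```text
clock: 8.5
position: [0.5616, 0.1058, 0.0944]
ee_rot: [0.096, -3.136, -0.001]
force: [-19.7, 0.2, 37.7]
width: 0.003
gripper_force: 18.6
```

```bash
python3 -c "
from h import *
st();flat()"
```

```text
8.5 fx x,y,z mm [-2.3 42.  94.4] F [-19.7   0.2  37.7] fingeraxis [-0.061  0.998  0.001] [-0.28  0.49  0.01  1.85 -0.01  0.8   1.36]
scene 78 ctr [-0.0049  0.0133] lean by normal 0.351 by ctr 0.355 ends -0.0164 0.0083 spread [2.76254653e-06 4.86612471e-05]
```

{"op": "apply_moves", "data": {
  "commands": [
    [0,0.03,0,0.015,0],
    [0,0.04,0,0,0],
    [0,0.04,0,0,0],
    [0,0,0,0,0]
  ]
}}

```text
clock: 9.1
position: [0.5684, 0.1064, 0.0968]
ee_rot: [0.096, -3.137, -0.003]
force: [-25.5, -0.9, 51.2]
width: 0.005
gripper_force: 26.0
```

```bash
python3 -c "
from h import *
st();flat()"
```

```text
9.1 fx x,y,z mm [ 4.5 42.2 96.8] F [-25.5  -0.9  51.2] fingeraxis [-0.061  0.998  0.002] [-0.28  0.5   0.01  1.83 -0.01  0.81  1.36]
scene 66 ctr [-0.0014  0.0172] lean by normal 0.16 by ctr 0.084 ends -0.0107 0.0105 spread [1.89543054e-06 3.33845827e-05]
```

The shaft is climbing the far wall a little as it rolls. I'll lift off, let it settle and measure.

{"op": "apply_moves", "data": {
  "commands": [
    [0,-0.05,0,0.1,0],
    [0,-0.15,0,0.4,0],
    [0,-0.5,0.5,0.5,0],
    [0,-0.5,0.8,0.3,0],
    [0,0,0.5,0,0],
    [0,0,0,0,0]
  ]
}}

```text
clock: 9.95
position: [0.4985, 0.2162, 0.1715]
ee_rot: [-0.102, 3.139, 0.003]
force: [0.2, -0.4, -0.0]
width: 0.0
gripper_force: 0.0
```

```bash
python3 -c "
from h import *
st();flat()
p,d,W=cloud('top');cv2.imwrite('pics/t3c.png',cv2.resize(p[120:230,190:310],None,fx=5,fy=5,interpolation=2)[:,:,::-1])
"
```

```text
9.95 fx x,y,z mm [-58.3 156.2 171.5] F [ 0.2 -0.4 -0. ] fingeraxis [-0.065  0.998  0.002] [-0.49  0.36 -0.02  1.84  0.01  0.94  1.12]
top 179 ctr [-0.0007  0.0135] lean by normal 0.267 by ctr 0.054 ends -0.0137 0.011 spread [1.96560904e-06 5.82019337e-05]
circle x,z [0.0016425 0.0025723] 0.016209744172796647 top z 0.09505256525402009
scene 107 ctr [-0.0003  0.0124] lean by normal 0.177 by ctr 0.021 ends -0.0144 0.0144 spread [2.65726927e-06 6.30403815e-05]
```

View pics/t3c.png

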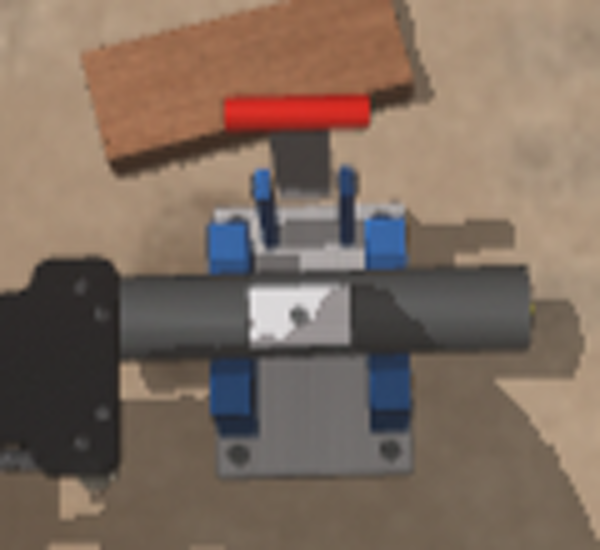

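```bash
cat >>h.py <<'E'
def lean2(n="top",cols=range(242,259),scols=list(range(222,236))+list(range(268,288))):
    p,d=imaging.get_image(n);c=imaging.camera_params(n);K=c["camera_matrix"];Rm=R.from_rotvec(c["rotation"]).as_matrix()
    f=p.astype(float);g=f.mean(-1);ch=f[...,0]-f[...,2]
    ray=lambda u,v:(lambda w:w/np.linalg.norm(w))(Rm@np.array([(u-K[0,2])/K[0,0],-(v-K[1,2])/K[1,1],-1]))
    O=c["origin"]-C; o=np.array([O@ex,O[2]])
    ang=lambda r:np.arctan2(r@ex,-r[2])      # 2D angle from straight down towards +x
    def cross(pr,i0,step,th):
        i=i0
        while (pr[i]-th)*(pr[i0]-th)>0 and 150<i<220: i+=step
        return i-step*(th-pr[i])/(pr[i-step]-pr[i])
    S=[]
    for u in scols:
        pr=ch[:,u]
        t,b=cross(pr,183,-1,14),cross(pr,183,1,14); S.append((ang(ray(u,t)),ang(ray(u,b))))
    S=np.array(S);w=S[:,0]-S[:,1]
    D=np.hypot(*o);exp=2*np.arcsin(.019/D);ok=abs(w-exp)<.1*exp
    mid=np.median(S[ok].mean(1)) if ok.sum()>3 else np.nan
    print("sil ok",ok.sum(),"median width mm",np.median(w)*D*1e3,"axis x err mm",(o[0]+np.tan(mid)*(o[1]))*1e3)
    xa=o[0]+np.tan(mid)*o[1]
    E=[]
    for u in cols:
        pr=g[:,u];dk=60
        t,b=cross(pr,186,-1,(pr[186]+dk)/2),cross(pr,186,1,(pr[186]+dk)/2);E.append((ang(ray(u,t)),ang(ray(u,b)),t,b))
    E=np.median(E,0);print("rows",E[2:])
    out=[]
    for q in E[:2]:
        dr=np.array([np.sin(q),-np.cos(q)]);oo=o-[xa,0];B=oo@dr;disc=B*B-(oo@oo-.019**2)
        P=oo+dr*(-B-np.sqrt(max(disc,0)));out.append(np.arctan2(-P[0],P[1]))
    print("edge leans",out,"-> flat lean",out[0]+.718,out[1]-.718,np.mean(out))
E
python3 -c "
from h import *
lean2()
p,d=imaging.get_image('top');g=p.astype(int)
for u in (228,247,255,262,280): print(u,[(v,int(g[v,u].mean()),int(g[v,u,0]-g[v,u,2])) for v in range(168,198)])
"
```

```text
sil ok 25 median width mm 36.43947379241598 axis x err mm 2.3053944628705914
rows [176.52525253 188.3652968 ]
edge leans [np.float64(-0.5388425878863979), np.float64(0.9816790157922595)] -> flat lean 0.17915741211360203 0.2636790157922595 0.22141821395293076
228 [(168, 120, 42), (169, 118, 43), (170, 115, 42), (171, 113, 42), (172, 110, 42), (173, 110, 41), (174, 98, 35), (175, 58, 4), (176, 69, 3), (177, 76, 2), (178, 80, 3), (179, 84, 2), (180, 87, 2), (181, 90, 2), (182, 92, 3), (183, 95, 1), (184, 95, 1), (185, 89, 1), (186, 84, 3), (187, 79, 2), (188, 70, 2), (189, 52, 4), (190, 49, 5), (191, 53, 11), (192, 73, 24), (193, 84, 27), (194, 83, 28), (195, 83, 28), (196, 87, 29), (197, 108, 35)]
247 [(168, 107, 5), (169, 127, 7), (170, 154, 7), (171, 107, 6), (172, 107, 6), (173, 100, 6), (174, 74, 5), (175, 67, 3), (176, 92, 3), (177, 159, 3), (178, 217, 1), (179, 217, 1), (180, 216, 2), (181, 215, 2), (182, 211, 2), (183, 212, 3), (184, 214, 2), (185, 216, 3), (186, 197, 3), (187, 149, 7), (188, 133, 6), (189, 73, 2), (190, 51, 4), (191, 81, 3), (192, 108, 4), (193, 108, 5), (194, 
[... 683 characters left out ...]
(180, 64, 3), (181, 64, 3), (182, 63, 2), (183, 62, 3), (184, 60, 3), (185, 58, 4), (186, 57, 3), (187, 54, 3), (188, 51, 4), (189, 47, 4), (190, 59, 5), (191, 92, 5), (192, 105, 4), (193, 106, 5), (194, 106, 5), (195, 106, 4), (196, 106, 4), (197, 106, 4)]
280 [(168, 96, 31), (169, 96, 31), (170, 99, 32), (171, 103, 33), (172, 95, 29), (173, 70, 14), (174, 68, 4), (175, 74, 3), (176, 78, 3), (177, 82, 3), (178, 86, 2), (179, 90, 2), (180, 92, 1), (181, 92, 1), (182, 91, 1), (183, 89, 2), (184, 84, 2), (185, 80, 3), (186, 76, 3), (187, 70, 3), (188, 65, 4), (189, 59, 5), (190, 71, 18), (191, 98, 30), (192, 99, 31), (193, 100, 31), (194, 101, 30), (195, 100, 30), (196, 99, 31), (197, 99, 31)]
```

Edge rays in the top view give a remaining lean of 0.2 rad, and the shaft axis sits 2 mm further along +x than I assumed. One more gentle stroke should do it.

{"op": "apply_moves", "data": {
  "commands": [
    [0,0.5,-0.7,0,0],
    [0,0.5,-0.7,0,0],
    [0,0.02,-0.45,-0.3,0],
    [0,0,0,-0.6,0],
    [0,0,0,-0.3,0],
    [0,0,0,0,0],
    [0,0,0,0,0]
  ]
}}

```text
clock: 11.08
position: [0.5609, 0.1015, 0.1]
ee_rot: [-0.093, 3.139, 0.0]
force: [-0.8, -0.2, 0.9]
width: 0.002
gripper_force: 0.0
```

```bash
python3 -c "
from h import *
st()"
```

```text
11.075 fx x,y,z mm [ -3.3  37.8 100. ] F [-0.8 -0.2  0.9] fingeraxis [-0.059  0.998  0.   ] [-0.28  0.48  0.01  1.85 -0.01  0.81  1.37]
```

{"op": "apply_moves", "data": {
  "commands": [
    [0,-0.03,0.06,-0.05,0],
    [0,0,0,-0.05,0],
    [0,0,0,0,0],
    [0,0,0,-0.03,0],
    [0,0,0,0,0]
  ]
}}

```text
clock: 11.7
position: [0.559, 0.1064, 0.0935]
ee_rot: [-0.095, 3.138, 0.002]
force: [-6.1, 0.2, 20.4]
width: 0.005
gripper_force: 10.1
```

{"op": "apply_moves", "data": {
  "commands": [
    [0,0.04,0,0.005,0],
    [0,0.04,0,0.005,0],
    [0,0.04,0,0.005,0],
    [0,0,0,0,0]
  ]
}}

```text
clock: 12.2
position: [0.5635, 0.1071, 0.0948]
ee_rot: [0.097, -3.137, -0.003]
force: [-17.5, 1.4, 34.0]
width: 0.005
gripper_force: 16.9
```

```bash
python3 -c "
from h import *
st();flat()"
```

```text
12.2 fx x,y,z mm [-0.2 43.2 94.8] F [-17.5   1.4  34. ] fingeraxis [-0.062  0.998  0.002] [-0.29  0.49  0.01  1.85 -0.01  0.8   1.36]
scene 80 ctr [-0.0003  0.0139] lean by normal 0.117 by ctr 0.024 ends -0.0112 0.0126 spread [1.90630624e-06 5.02436163e-05]
```

{"op": "apply_moves", "data": {
  "commands": [
    [0,0.035,0,0.01,0],
    [0,0.035,0,0.01,0],
    [0,0,0,0,0]
  ]
}}

```text
clock: 12.68
position: [0.5677, 0.1072, 0.0964]
ee_rot: [0.097, -3.138, -0.003]
force: [-19.5, 1.7, 37.8]
width: 0.006
gripper_force: 19.0
```

{"op": "apply_moves", "data": {
  "commands": [
    [0,-0.05,0,0.1,0],
    [0,-0.15,0,0.4,0],
    [0,-0.5,0.5,0.5,0],
    [0,-0.5,0.8,0.3,0],
    [0,0,0.5,0,0],
    [0,0,0,0,0]
  ]
}}

```text
clock: 13.42
position: [0.4973, 0.2166, 0.172]
ee_rot: [-0.102, 3.139, 0.003]
force: [0.6, -1.0, -0.0]
width: 0.001
gripper_force: 0.0
```

```bash
python3 -c "
from h import *
st();flat();lean2()"
```

```text
13.425 fx x,y,z mm [-59.4 156.7 172. ] F [ 0.6 -1.  -0. ] fingeraxis [-0.065  0.998  0.002] [-0.5   0.36 -0.02  1.85  0.01  0.94  1.12]
top 178 ctr [0.0021 0.0137] lean by normal 0.066 by ctr -0.155 ends -0.0114 0.0158 spread [1.96985611e-06 5.71426267e-05]
circle x,z [0.00147165 0.00269946] 0.01615844021412959 top z 0.09513192750061444
scene 94 ctr [0.0007 0.0125] lean by normal 0.039 by ctr -0.055 ends -0.0127 0.0154 spread [1.92737330e-06 5.73370072e-05]
sil ok 25 median width mm 36.264364095566364 axis x err mm 2.1227283306794744
rows [174.6875    187.2260274]
edge leans [np.float64(-0.8410791282949319), np.float64(0.7995532037931191)] -> flat lean -0.12307912829493195 0.08155320379311914 -0.020762962250906403
```

The remaining lean is about 0.03 rad, averaged over the estimates 0.07, 0.04 and -0.02. The shaft is released and seated with the keeper still open. Next I'll go behind the keeper's grip.

{"op": "apply_moves", "data": {
  "commands": [
    [0,0,0,0.7,0],
    [0,0.2,0,0.5,0],
    [0,0.6,-0.6,0,0],
    [0,0.6,-0.6,0,0],
    [0,0.6,-0.7,0,0],
    [0,0.5,-0.65,0,0],
    [0,0,0,0,0],
    [0,0,0,0,0]
  ]
}}

```text
clock: 14.58
position: [0.6475, 0.0595, 0.243]
ee_rot: [0.092, -3.139, -0.0]
force: [0.1, 1.1, 0.3]
width: 0.004
gripper_force: 0.0
```

```bash
python3 -c "
from h import *
st();s=observe();print(s['position'])
p,d,W=cloud('scene','pics/k1.png')"
```

```text
14.575 fx x,y,z mm [ 80.6  -9.5 243. ] F [0.1 1.1 0.3] fingeraxis [-0.058  0.998  0.   ] [-0.22  0.46  0.07  1.48 -0.03  1.19  1.48]
[0.64749918 0.05954669 0.24299183]
```

View pics/k1.png

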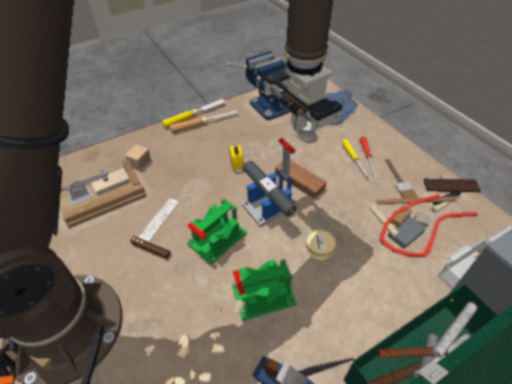

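The gripper is behind the upright keeper: grip at (287,145), gripper at (305,110). I'll lower it and push.

{"op": "apply_moves", "data": {
  "commands": [
    [0,0,0.08,-0.5,0],
    [0,0,0,-0.55,0],
    [0,0,0,0,0],
    [0,-0.2,0,0,0],
    [0,-0.2,-0.013,0,0],
    [0,-0.2,-0.013,0,0],
    [0,0,0,0,0]
  ]
}}

```text
clock: 15.5
position: [0.611, 0.0636, 0.1814]
ee_rot: [-0.095, 3.14, 0.0]
force: [0.3, 0.0, 0.4]
width: 0.003
gripper_force: 0.0
```

{"op": "apply_moves", "data": {
  "commands": [
    [0,-0.25,-0.015,0,0],
    [0,-0.25,-0.015,0,0],
    [0,-0.21,-0.015,0,0],
    [0,-0.21,-0.015,-0.03,0],
    [0,-0.19,-0.01,-0.21,0],
    [0,-0.19,-0.01,-0.22,0],
    [0,-0.11,-0.01,-0.24,0],
    [0,-0.11,-0.01,-0.24,0],
    [0,0,0,0,0]
  ]
}}

```text
clock: 16.62
position: [0.5193, 0.0574, 0.1234]
ee_rot: [0.094, -3.138, 0.001]
force: [-0.1, 0.2, 0.4]
width: 0.005
gripper_force: 0.0
```

```bash
python3 -c "
from h import *
st()
p,d,W=cloud('scene')
cv2.imwrite('pics/k2.png',cv2.resize(p[90:250,200:340],None,fx=3.5,fy=3.5,interpolation=2)[:,:,::-1])"
```

```text
16.625 fx x,y,z mm [-47.5  -3.6 123.4] F [-0.1  0.2  0.4] fingeraxis [-0.06   0.998 -0.   ] [-0.24  0.39  0.04  1.95 -0.02  0.81  1.44]
```

View pics/k2.png

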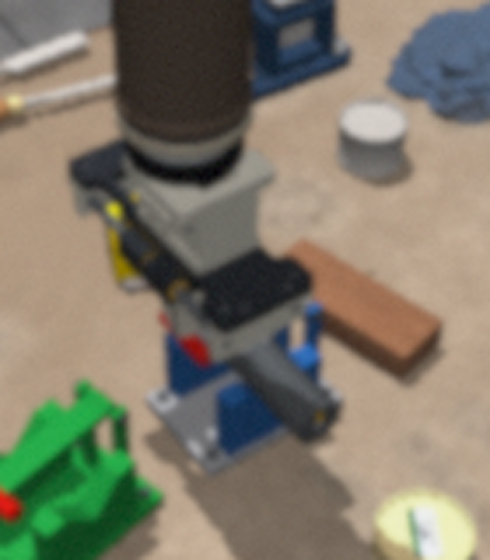

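The keeper has swung over, with its red grip now under the fingers at about (195,345). Now I'll press it down to its stop.

{"op": "apply_moves", "data": {
  "commands": [
    [0,-0.07,0,-0.2,0],
    [0,0,0,-0.12,0],
    [0,0,0,-0.04,0],
    [0,0,0,0,0]
  ]
}}

```text
clock: 17.18
position: [0.5165, 0.0576, 0.1023]
ee_rot: [0.094, -3.14, 0.0]
force: [-0.4, -0.3, 0.0]
width: 0.004
gripper_force: 0.0
```

{"op": "apply_moves", "data": {
  "commands": [
    [0,0,0,-0.03,0],
    [0,0,0,0,0]
  ]
}}

```text
clock: 17.42
position: [0.5168, 0.0577, 0.1011]
ee_rot: [-0.094, 3.139, 0.0]
force: [-0.2, 0.1, 3.6]
width: 0.002
gripper_force: 1.6
```

{"op": "apply_moves", "data": {
  "commands": [
    [0,0,0,-0.03,0],
    [0,0,0,0,0]
  ]
}}

```text
clock: 17.68
position: [0.5169, 0.0577, 0.1004]
ee_rot: [-0.094, 3.139, 0.001]
force: [-5.5, -0.5, 18.4]
width: 0.004
gripper_force: 9.2
```

{"op": "apply_moves", "data": {
  "commands": [
    [0,0,0,0.5,0],
    [0,-0.5,0,0.7,0],
    [0,-0.7,0.7,0.5,0],
    [0,-0.7,0.7,0,0],
    [0,0,0.8,0,0],
    [0,0,0.8,0,0],
    [0,0,0,0,0],
    [0,0,0,0,0]
  ]
}}

```text
clock: 18.68
position: [0.405, 0.2345, 0.1989]
ee_rot: [0.095, -3.14, 0.001]
force: [-0.3, -1.0, 0.5]
width: 0.005
gripper_force: 0.0
```

```bash
python3 - <<'E'
from h import *
st()
for n in("top","scene"):
    p,d,W=cloud(n);L=W-C;x=L@ex;y=L@a;z=W[...,2]
    hsv=cv2.cvtColor(p,cv2.COLOR_RGB2HSV);H,S,V=[hsv[...,i].astype(int) for i in range(3)]
    near=(abs(x)<.13)&(abs(y)<.06)&(d>0)
    red=near&((H<5)|(H>175))&(S>190)&(V>100)&(z>.07)
    print(n,red.sum(),[np.percentile(q[red],[5,50,95]).round(4) for q in(x,y,z)])
    m=near&(abs(y)<.008)&(z>.085)
    for lo in range(-60,70,15):
        k=m&(x>lo/1e3)&(x<lo/1e3+.015)
        if k.sum(): print(lo,k.sum(),np.median(z[k]).round(4))
    cv2.imwrite(f'pics/f_{n}.png',cv2.resize(p[120:230,190:310] if n=="top" else p[130:250,205:325],None,fx=5,fy=5,interpolation=2)[:,:,::-1])
E
```

```text
18.675 fx x,y,z mm [-150.5  180.3  198.9] F [-0.3 -1.   0.5] fingeraxis [-0.06   0.998 -0.001] [-0.57  0.22 -0.09  1.97  0.02  0.96  0.97]
top 116 [array([-0.0551, -0.051 , -0.0467]), array([-0.0265, -0.0032,  0.0223]), array([0.0973, 0.0997, 0.1022])]
-60 55 0.0991
-45 51 0.0973
-30 48 0.0974
-15 44 0.0975
0 55 0.0973
15 56 0.0973
30 47 0.0976
45 47 0.0988
60 3 0.0964
scene 63 [array([-0.0582, -0.0545, -0.0493]), array([-0.0312, -0.0086,  0.0178]), array([0.0959, 0.098 , 0.1007])]
-60 29 0.0976
-45 28 0.0964
-30 25 0.0963
-15 25 0.0964
0 26 0.0964
15 22 0.0958
30 24 0.0965
45 21 0.0974
```

View pics/f_scene.png

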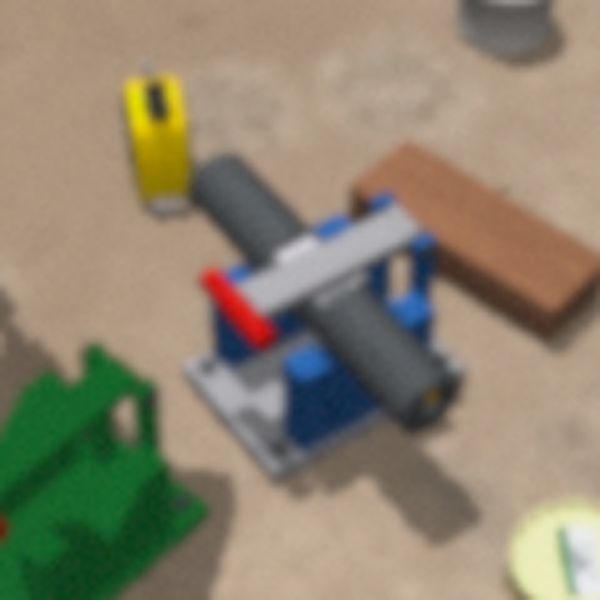

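View pics/f_top.png

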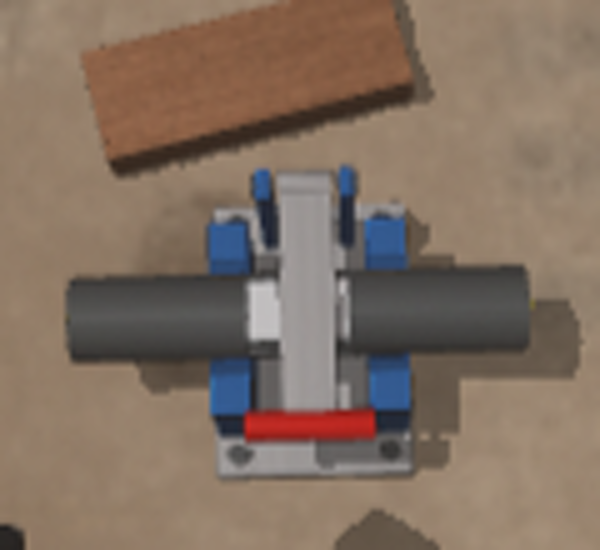

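Both views show the keeper level all along its length, with the red grip low on the robot's side. The flat is up under the bar, the shaft is seated and the bystanders haven't moved. I'm handing it in.

```bash
python3 -c "
from cell import arm
print(arm.sign_off())"
```

```text
the job is handed in; nothing more can be done
None
```

I rolled the shaft until its flat faced up to within about 0.03 rad, released it with the keeper open, then closed the keeper fully and handed the job in at about 19 s. It stayed between the V walls but rode up about 2–3 mm while being rolled, then settled back. The tape measure, wax tin and redwood offcut were not touched.

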